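# Bring the ball-lidded jar to the front of the laundry's detergent turntable and hold it

## Robot

A 6-joint arm with a two-finger parallel gripper is mounted at the origin on the work surface. World frame = base frame: x ahead of the robot, y to its left, z up, the work surface at z = 0. Lengths are in m, angles in degrees, forces in N, time in s.
With the tool pointing down it reaches from about 0.35 to 0.875 m from the base axis. Payload 4.2 kg.
Tool frame: the origin (TCP) lies midway between the tips of the shut fingers; the grasp point (between the pads) lies 19 mm behind it (robot.grasp_offset is the distance from the TCP to the grasp point, in m); z points along the fingers, y is the line along which they close (so a half turn about z gives the same grasp; the last joint's range is limited). The gripper opens to 87 mm and grips with 3 to 60 N. Pads are 19 mm wide; open, the fingers measure 117 mm over their backs; the gripper's body (75 mm by 190 mm) begins 51 mm behind the grasp point.
Start: joints at [81.853, 22.042, 0.453, 0, -68.411, -14.817], TCP at [0.244, 0.575, 0.223] pointing down, gripper open.
Joint ranges: [-179.83, 179.83], [-69.29, 118.12], [-61.27, 80.66], [-181.25, 117.63], [-171.15, -9.14], [-177.46, 177.46]. Speed limits (degrees/s): [159.86, 159.86, 180, 180, 180, 180].

## Interface

Orientations are given as [roll, pitch, yaw] about the fixed x, y, z axes, in that order (R = Rz(yaw) Ry(pitch) Rx(roll)).
In Python, from station import robot, cams, order, probe_bus gives the robot as it stands (robot), with the cameras (cams), the job (order) and the readings (probe_bus).
- The arm moves only by the shell command python3 drive.py FILE [OPENING] [FORCE], which reads ROWS from the file FILE. ROWS is 1 to 5 rows, one to a line, with the numbers parted by commas; each row has 6 numbers: dx, dy, dz in m, then a rotation vector rx, ry, rz in degrees; each row is the pose to reach, as a shift and turn from the pose commanded when the command began, along the tool's axes at that moment; what a row does not reach only later rows make up. A row lasts 1/12 s, in which the tool goes at most 0.0417 m and 7.16 degrees, less where a joint would pass 70% of its speed; a pose out of reach is approached as far as the arm can. OPENING is the finger opening in m, set as the command begins (- or left out keeps the last). The fingers move at their own pace and stop on an object; FORCE is the grip in N (left out, the last holds). Time passes only in rows, so rows that do not move let the fingers close. It prints the time, the measured TCP pose, the force, the opening and the grip force at its end. Input that does not fit is refused with a message, and nothing moves.
- probe_bus.observe(): the state, without advancing time (a new reading comes with each control period).
- cams.capture(name): name is "side" or "top" or "wrist"; returns the picture (420x560x3 uint8, red, green, blue); there is no depth.
- cams.calibration(name): a dict with "mtx" (3x3 intrinsics, pixels), "world_from_camera" (4x4, takes a point from camera to world coordinates). Camera axes: x right, y up, looking along -z (the intrinsics and any distortion apply to the point x, -y, -z); pixel columns grow to the right and rows downward; lengths in m; the calibration is good to about 2 mm. A picture is of the moment at which its call begins: read the wrist's pose just before it. calibration takes no time and is no camera call; for the wrist camera it gives the pose at the moment of the call.
- order.close_job(): hands the job in; it is judged then, once.
The state is a dict: "clock": time; "qpos": joint angles; "qvel": joint speeds; "joint_efforts": joint torques, N m; "tool_pos": TCP position; "eef_rot": TCP orientation; "ft_force": force on the tool from outside, world axes, zero at the start; "ft_torque": the same for the moment, N m; "grip_width": finger opening in m; "finger_force": force on a finger pad.
Only numpy, scipy, OpenCV 4.12 (cv2) and the standard library are available. Lean on these libraries where they do the work, as an engineer would, in place of code of your own. Each camera call takes 0.05 s, during which the arm holds its last target. There are 200 camera calls.

## Task

On the laundry counter, flip the cam lever beside the detergent turntable all the way over to free its brake, then turn the table by the crank knob on top until the jar with the ball on its lid stands squarely in line with the upright front pointer. A spring pulls the table back, so finish while still holding the crank knob with the jar at the pointer and the table still, the brake left off. Keep all four containers standing in their seats and leave the carton, cup and bottle on the counter alone.

Things in the scene. Friction and masses are not known exactly. Their poses are not given: they have to be found in the camera images.
- stand: fixed grey foot of the turntable, a 260 mm disc 14 mm thick; origin at the centre of its underside on the counter, on the turntable's vertical axis. Its +x axis points to the front pointer (roughly away from the robot), its -y axis to the brake lever. Turned by up to 0.2 rad either way
- front (a point): top of the front pointer, a steel upright 14 x 12 mm and 62 mm high, fixed to the stand, 182 mm from the turntable's axis along the stand's +x
- turntable: aluminium disc, 260 mm wide, 12 mm thick, underside 52 mm above the counter; origin there on the axis, +x along the crank arm, z the turning axis. Seats with 12 mm rims, 85 mm from the axis, at 45, 135, 225 and 315 degrees from the crank arm. Turns 3.0 rad either way from its start (go the shorter way); a spring of 0.2 N m per rad pulls it back there. Braked until the lever is flipped
- crank_knob: black upright round crank knob, 20 mm in diameter (24 mm near the top), 50 mm high, spinning freely on its pin; origin at the centre of its underside, 195 mm above the counter, 75 mm from the turntable's axis. The 20 mm wide crank arm's top is at 193 mm; containers stay below 178 mm. The spring pulls up to 8 N here
- brake_lever (a joint): cam lever angle: 0 to 0.15 at the start (brake on), 1.5 flipped all the way to its stop (brake off). It swings in the vertical plane parallel to the stand's x axis: at 0 it leans 0.75 rad from vertical towards the stand's -x, at 0.75 it is upright, at 1.5 it leans 0.75 rad towards +x. It stays where it is left; 3 to 5 N at its tip moves it
- lever_tip (a point): centre of the black ball, 22 mm in diameter, at the end of the cam lever, a steel rod 12 mm thick; 90 mm from the lever's pivot
- lever_pivot (a point): pivot of the cam lever, on the stand 200 mm from the turntable's axis along the stand's -y and 40 mm above the counter
- ball_jar: the jar to bring to the front: white ceramic, 64 mm in diameter, with a 40 mm ball as knob on its lid, 113 mm high in all; loose in one of the four seats; origin at the centre of its underside
- flat_jar: white jar with a flat lid, 64 mm in diameter, 85 mm high, loose in a seat; origin at the centre of its underside
- cone_bottle: white bottle, 64 mm in diameter, narrowing to a thin neck, 108 mm high, loose in a seat; origin at the centre of its underside
- low_tin: plain low aluminium tin, 64 mm in diameter, 50 mm high, loose in a seat; origin at the centre of its underside
- carton: cardboard carton 70 x 150 x 190 mm standing on the counter, to be left alone; origin at the centre of its underside
- scoop_cup: white measuring cup 70 mm wide, 70 mm high, to be left alone; origin at the centre of its underside
- softener: white bottle 76 mm in diameter, 170 mm high, to be left alone; origin at the centre of its underside

How it is judged (in metres and radians):
On the way, in this order (a step that is already met when the one before it is completed fails the run):
1. the cam lever is flipped over, brake off (value of joint brake_lever above 1.2 rad), for 0.2 s.
2. the ball-lidded jar is at the front pointer (y of ball_jar in the frame of stand between -0.012 and 0.012 m and x of ball_jar in the frame of stand above 0.06 m), for 0.2 s.
At the end, for the whole second after the job is handed in: The ball-lidded jar stands in line with the front pointer within 12 mm to either side, the fingers press on the crank knob with more than 0.4 N, the turntable is still (under 0.1 rad/s), the lever is past 1.2 rad (brake off), and all four containers are upright (within 0.15 rad) in their seats (all of step 2 and contact force between the fingers and crank_knob above 0.4 N and angular speed of turntable below 0.1 rad/s and value of joint brake_lever above 1.2 rad and angle between each of ball_jar, flat_jar, cone_bottle, low_tin's own z axis and vertical below 0.15 rad and horizontal distance between each of ball_jar, flat_jar, cone_bottle, low_tin and turntable below 0.1 m and height (world z) of each of ball_jar, flat_jar, cone_bottle, low_tin below 0.075 m); the arm keeps its last pose, push and grip.
It fails at once if a container on the turntable is tipped or lifted out (angle between any of ball_jar, flat_jar, cone_bottle, low_tin's own z axis and vertical above 0.35 rad or height (world z) of any of ball_jar, flat_jar, cone_bottle, low_tin above 0.09 m).
It fails at once if the carton, cup or bottle on the counter is moved or tipped (distance of any of carton, scoop_cup, softener from where it was at the start of the episode above 0.03 m or angle between any of carton, scoop_cup, softener's own z axis and vertical above 0.3 rad).
It also fails if it takes over 56 s, if anything falls off the work surface, if the arm or the gripper's body presses on something with over 40 N, if the wrist force passes 120 N, or if a joint passes its speed limit or range.

## Working session

There is one attempt and no reset: what is moved stays moved. The work goes in short steps, Python scripts to look and compute and a shell command to move; the robot and the scene stay as the last step left them, time stands still between calls to the robot, and variables do not carry over. Pictures are saved under pics/ and viewed, at most 10 in all, crops included, and the job is handed in when it is done.

```bash
ls; mkdir -p pics; python3 - <<'E'
from station import robot, cams, order, probe_bus
import cv2,numpy as np
for n in("top","side"):
    im=cams.capture(n); cv2.imwrite(f"pics/{n}0.png",im[:,:,::-1])
    c=cams.calibration(n); print(n,c)
s=probe_bus.observe(); print(s["tool_pos"],s["eef_rot"],s["clock"])
E
```

```text
drive.py
pics
station.py
top {'mtx': array([[504.12786214,   0.        , 274.16027088],
       [  0.        , 504.12786214, 212.91759555],
       [  0.        ,   0.        ,   1.        ]]), 'world_from_camera': array([[-0.00189735,  0.99423594, -0.10719743,  0.37911176],
       [-0.99999285, -0.00223703, -0.00304858,  0.01123098],
       [-0.00327081,  0.10719088,  0.99423308,  1.66628384],
       [ 0.        ,  0.        ,  0.        ,  1.        ]])}
side {'mtx': array([[545.34168717,   0.        , 281.66392627],
       [  0.        , 545.34168717, 213.61468256],
       [  0.        ,   0.        ,   1.        ]]), 'world_from_camera': array([[ 0.77524612,  0.32514424, -0.54154841, -0.28560788],
       [-0.63134392,  0.37176734, -0.6805835 , -1.05318359],
       [-0.0199578 ,  0.86952301,  0.49348903,  0.89569139],
       [ 0.        ,  0.        ,  0.        ,  1.        ]])}
[0.2436069  0.57495832 0.22155942] [ 1.79884636e+02 -6.65879199e-03 -2.29725499e+01] 0.1
```

View pics/top0.png

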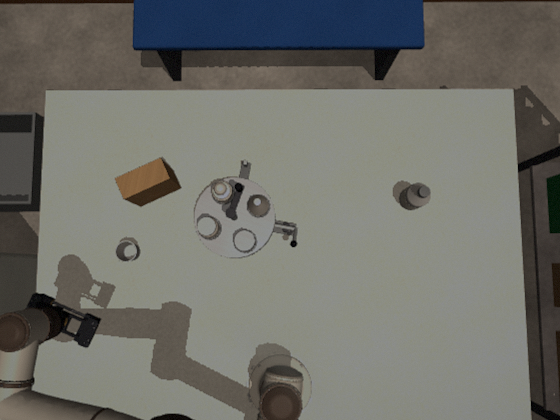

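View pics/side0.png

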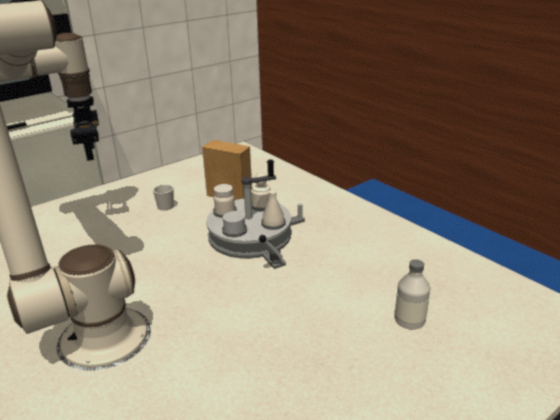

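The top view shows the turntable centred near (234,217), the front pointer near (245,163) and the black lever ball near (293,243). The crank knob is near (238,187). The side view shows the cone bottle at (272,210), jars at (224,200) and (261,193), and the lever ball at (263,240). I need a closer look to tell the jars apart.

```bash
python3 - <<'E'
import cv2,numpy as np
a=cv2.imread("pics/top0.png")[145:265,180:310]; b=cv2.imread("pics/side0.png")[145:275,190:320]
a=cv2.resize(a,(390,390*120//130),interpolation=cv2.INTER_CUBIC); b=cv2.resize(b,(390,390),interpolation=cv2.INTER_CUBIC)
o=np.zeros((390,790,3),np.uint8); o[:360,:390]=a; o[:,400:]=b
cv2.imwrite("pics/crop0.png",np.clip(o*1.5,0,255).astype(np.uint8))
E
```

```text
(no output)
```

View pics/crop0.png

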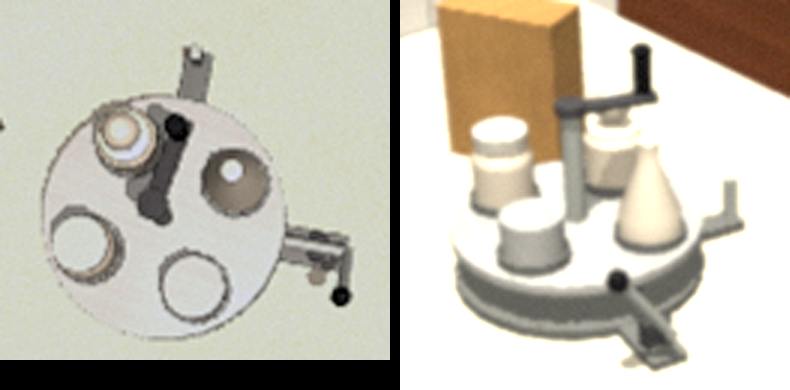

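The crop shows these full-image pixels:

| Item | Top view | Side view |
|---|---|---|
| Ball jar | (220,188) | behind the crank |
| Knob top | (239,187) | (270,162) |
| Pointer top | (245,162) | (300,206) |
| Lever ball | (294,244) | (263,239) |

The lever ball leans back towards the robot. Next I refine these with masks and triangulate.

```bash
cat > h.py <<'E'
from station import robot, cams, order, probe_bus
import cv2,numpy as np
def ray(n,p,c=None):
    c=c or cams.calibration(n); T=c["world_from_camera"]
    u=cv2.undistortPoints(np.array([[p]],float),c["mtx"],c.get("dist"))[0,0]
    d=T[:3,:3]@[u[0],-u[1],-1]; return T[:3,3],d/np.linalg.norm(d)
def onz(n,p,z,c=None):
    o,d=ray(n,p,c); return o+d*(z-o[2])/d[2]
def tri(r1,r2):
    (a,d),(b,e)=r1,r2
    t=np.linalg.lstsq(np.c_[d,-e],b-a,rcond=None)[0]
    p,q=a+d*t[0],b+e*t[1]; return (p+q)/2,np.linalg.norm(p-q)
def dark(im,box,thr=45):
    x0,y0,x1,y1=box; m=(im[y0:y1,x0:x1].max(2)<thr).astype(np.uint8)
    n,l,s,c=cv2.connectedComponentsWithStats(m); 
    return [(s[i].tolist(),(c[i]+[x0,y0]).round(1).tolist()) for i in range(1,n) if s[i][4]>4]
E
python3 - <<'E'
from h import *
t=cv2.imread("pics/top0.png"); s=cv2.imread("pics/side0.png")
print("ball top",dark(t,(280,230,305,255)),"\nside",dark(s,(252,230,275,250)))
print("knob top",dark(t,(225,180,248,222)),"\nside",dark(s,(240,155,280,190)))
for a,b,n in [((293.7,243.7),(262.7,238.7),"leverball"),((239,186.7),(270.5,161.7),"knobtop"),((245,162.3),(299.7,205.7),"front")]:
    print(n,tri(ray("top",a),ray("side",b)))
hsv=cv2.cvtColor(t,cv2.COLOR_BGR2HSV)
print(t[240,215],t[150,300],t[225,230],hsv[225,230],hsv[150,300])
for p in [(220.3,188.3)]: print("ballj",onz("top",p,0.165))
print("hub",onz("top",(231,213.3),0.193))
E
```

```text
ball top [([11, 10, 6, 7, 29], [293.2, 243.3])] 
side [([8, 6, 6, 6, 28], [262.4, 238.6])]
knob top [([10, 3, 8, 10, 60], [238.5, 187.6]), ([9, 12, 2, 5, 6], [234.3, 193.8]), ([6, 19, 2, 5, 7], [231.4, 200.9]), ([7, 35, 4, 5, 6], [233.5, 217.3])] 
side [([28, 6, 5, 16, 64], [270.4, 168.5])]
leverball (array([ 0.45081614, -0.04376454,  0.11087457]), np.float64(0.0010232984694705622))
knobtop (array([0.60855497, 0.11667682, 0.23701816]), np.float64(0.001258307378654965))
front (array([0.71797783, 0.11169556, 0.05188557]), np.float64(0.0029539787985930215))
[133 137 141] [134 143 142] [135 139 140] [ 24   9 140] [ 33  16 143]
ballj [0.61592607 0.1779297  0.165     ]
hub [0.5371148  0.14264128 0.193     ]
```

```bash
echo '0,0,-0.035,0,0,-5
0.01,0.01,-0.07,0,0,-10
0.025,0.025,-0.1,0,0,-13
0.04,0.05,-0.125,0,0,-13
0.06,0.08,-0.13,0,0,-13' > m.json && python3 drive.py m.json 0
echo '0.018,0.036,0,0,0,0
0.036,0.072,0,0,0,0
0.054,0.108,0,0,0,0
0.072,0.144,0,0,0,0
0.09,0.18,0,0,0,0' > m.json && python3 drive.py m.json
echo '0.018,0.036,0,0,0,0
0.036,0.072,0,0,0,0
0.054,0.108,0,0,0,0
0.072,0.144,0,0,0,0
0.09,0.18,0,0,0,0' > m.json && python3 drive.py m.json
echo '0.015,0.03,0,0,0,0
0.03,0.05,0,0,0,0
0.03,0.05,0,0,0,0' > m.json && python3 drive.py m.json
python3 - <<'E'
from h import *
im=cams.capture("wrist"); cv2.imwrite("pics/w1.png",im[:,:,::-1]); c=cams.calibration("wrist")
np.savez("w1.npz",T=c["world_from_camera"],K=c["mtx"]); print(c)
E
```

```text
clock: 0.52
tool_pos: [0.2687, 0.4797, 0.3566]
eef_rot: [-179.6, -0.1, -9.9]
ft_force: [1.2, 0.7, 1.0]
grip_width: 0.0612
finger_force: 0.0
clock: 0.93
tool_pos: [0.3252, 0.2834, 0.3523]
eef_rot: [180.0, 0.0, -9.9]
ft_force: [0.4, 0.0, 0.8]
grip_width: 0.0282
finger_force: 0.0
clock: 1.35
tool_pos: [0.3825, 0.0906, 0.3525]
eef_rot: [-180.0, -0.0, -9.9]
ft_force: [0.9, -0.2, -0.6]
grip_width: 0.0014
finger_force: 0.0
clock: 1.6
tool_pos: [0.4043, 0.0351, 0.3521]
eef_rot: [179.9, 0.0, -10.3]
ft_force: [-0.1, 0.6, 0.7]
grip_width: 0.0003
finger_force: 0.0
{'mtx': array([[350.78372883,   0.        , 280.42226585],
       [  0.        , 350.78372883, 213.3531601 ],
       [  0.        ,   0.        ,   1.        ]]), 'world_from_camera': array([[-1.77563042e-01,  9.38790532e-01,  2.95201123e-01,
         4.85546013e-01],
       [-9.84108973e-01, -1.69674526e-01, -5.23458203e-02,
         2.14663410e-02],
       [ 9.46350098e-04, -2.99804757e-01,  9.54000111e-01,
         5.13997934e-01],
       [ 0.00000000e+00,  0.00000000e+00,  0.00000000e+00,
         1.00000000e+00]])}
```

View pics/w1.png

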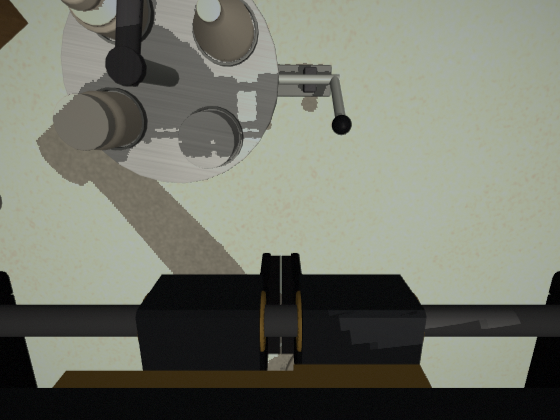

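The wrist view shows the lever ball at (342,125), with the rod running up to its cross-shaft at about (335,79). The hub cap is at (127,66). I triangulate the ball from this view and the others.

```bash
python3 - <<'E'
from h import *
w=cv2.imread("pics/w1.png"); z=np.load("w1.npz"); C=dict(mtx=z["K"],world_from_camera=z["T"])
d=dark(w,(320,105,365,145)); print(d)
bw=max(d,key=lambda a:a[0][4])[1]
r=[ray("wrist",bw,C),ray("top",(293.4,243.4)),ray("side",(262.4,238.6))]
for i,j in((0,1),(0,2),(1,2)): print(tri(r[i],r[j]))
hub=[ray("wrist",(127,66),C),ray("top",(231,213.3))]; print("hub",tri(*hub), onz("wrist",(127,66),.193,C))
print("foot of lever",onz("wrist",(308,79),.04,C))
E
```

```text
[([12, 10, 19, 19, 290], [341.0, 124.1])]
(array([ 0.45176298, -0.04263695,  0.10728638]), np.float64(0.0016858239673823677))
(array([ 0.45120393, -0.04145324,  0.10988648]), np.float64(0.0005217701511066058))
(array([ 0.45133306, -0.04257171,  0.11048229]), np.float64(0.002051794510982109))
hub (array([0.53703415, 0.1422032 , 0.19715926]), np.float64(0.0007401254019780245)) [0.53808213 0.1437298  0.193     ]
foot of lever [ 0.5079005 -0.0184532  0.04     ]
```

```bash
echo '0.005,0.03,0.02,0,0,0
0.012,0.06,0.06,0,0,0
0.015,0.067,0.1,0,0,0
0.015,0.067,0.14,0,0,0
0.015,0.067,0.18,0,0,0' > m.json && python3 drive.py m.json
echo '0,0,0.035,0,0,0
0,0,0.065,0,0,0
0,0,0.077,0,0,0
0,0,0.077,0,0,0' > m.json && python3 drive.py m.json
python3 - <<'E'
from h import *
t=cams.capture("side");cv2.imwrite("pics/s2.png",t[120:300,150:400,::-1].repeat(2,0).repeat(2,1))
E
```

```text
clock: 2.07
tool_pos: [0.4065, -0.0303, 0.1747]
eef_rot: [-179.9, -0.1, -10.0]
ft_force: [1.5, 0.5, -0.3]
grip_width: 0.0006
finger_force: 0.0
clock: 2.4
tool_pos: [0.4042, -0.0302, 0.0961]
eef_rot: [179.8, 0.4, -9.9]
ft_force: [0.1, -0.7, 0.0]
grip_width: 0.0005
finger_force: 0.0
```

View pics/s2.png

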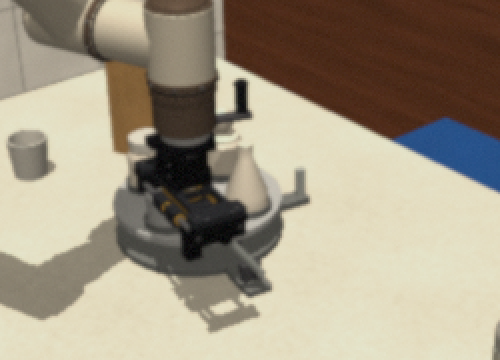

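The picture shows the closed fingers at about (190,250), behind the lever and clear of the table. I push forward now.

```bash
echo '0.015,0.003,0,0,0,0
0.027,0.003,0,0,0,0
0.039,0.003,0,0,0,0
0.05,0.003,0,0,0,0
0.06,0.003,0,0,0,0' > m.json && python3 drive.py m.json
echo '0.01,0,0,0,0,0
0.02,0,0,0,0,0
0.03,0,0,0,0,0
0.04,0,0,0,0,0
0.05,0,0,0,0,0' > m.json && python3 drive.py m.json
echo '0.006,0,0,0,0,0
0.012,0,0,0,0,0
0.018,0,0,0,0,0
0.018,0,0,0,0,0' > m.json && python3 drive.py m.json
```

```text
clock: 2.87
tool_pos: [0.4647, -0.0436, 0.1004]
eef_rot: [180.0, 0.1, -9.9]
ft_force: [-3.7, -0.7, 2.3]
grip_width: 0.0002
finger_force: 2.2
clock: 3.28
tool_pos: [0.5142, -0.0523, 0.0983]
eef_rot: [180.0, 0.2, -10.0]
ft_force: [-4.0, 0.9, -0.8]
grip_width: 0.0005
finger_force: 1.9
clock: 3.62
tool_pos: [0.5343, -0.0555, 0.0992]
eef_rot: [-180.0, -0.1, -9.9]
ft_force: [-2.5, -0.6, 0.0]
grip_width: 0.0003
finger_force: 0.7
```

```bash
echo '0.004,0,0,0,0,0
0.008,0,0,0,0,0
0.008,0,0,0,0,0' > m.json && python3 drive.py m.json
echo '0.003,0,0,0,0,0
0.006,0,0,0,0,0
0.006,0,0,0,0,0' > m.json && python3 drive.py m.json
```

```text
clock: 3.87
tool_pos: [0.5408, -0.0569, 0.0993]
eef_rot: [180.0, -0.0, -10.0]
ft_force: [-2.6, 0.1, 0.9]
grip_width: 0.0004
finger_force: 1.7
clock: 4.12
tool_pos: [0.5418, -0.0575, 0.0986]
eef_rot: [179.9, 0.6, -10.0]
ft_force: [-12.5, 5.0, 8.1]
grip_width: 0.0004
finger_force: 7.5
```

The force jumped to 12 N, so the lever is at its stop. I back off, lift, and look at the table from above.

```bash
echo '-0.015,0,0,0,0,0
-0.02,0,-0.03,0,0,0
-0.02,0,-0.07,0,0,0
-0.02,0,-0.11,0,0,0
-0.02,0,-0.15,0,0,0' > m.json && python3 drive.py m.json
echo '0.005,-0.005,-0.04,0,0,0
0.005,-0.02,-0.075,0,0,0
0.005,-0.05,-0.1,0,0,0
0.005,-0.08,-0.12,0,0,0
0.005,-0.11,-0.13,0,0,0' > m.json && python3 drive.py m.json 0.06
echo '0,-0.035,0,0,0,0
0,-0.065,0,0,0,0
0,-0.08,0,0,0,0
0,-0.08,0,0,0,0' > m.json && python3 drive.py m.json
python3 - <<'E'
from h import *
im=cams.capture("wrist"); cv2.imwrite("pics/w3.png",im[:,:,::-1]); c=cams.calibration("wrist")
np.savez("w3.npz",T=c["world_from_camera"],K=c["mtx"])
t=cams.capture("top"); cv2.imwrite("pics/top3.png",t[:,:,::-1])
t=cams.capture("side"); cv2.imwrite("pics/side3.png",t[:,:,::-1])
E
```

```text
clock: 4.53
tool_pos: [0.528, -0.0543, 0.252]
eef_rot: [-179.9, -0.3, -9.9]
ft_force: [0.1, 0.1, 0.5]
grip_width: 0.0004
finger_force: 0.0
clock: 4.95
tool_pos: [0.5528, 0.0543, 0.3842]
eef_rot: [-179.7, -0.6, -10.0]
ft_force: [0.1, 0.0, 0.3]
grip_width: 0.0263
finger_force: 0.0
clock: 5.28
tool_pos: [0.5657, 0.135, 0.3789]
eef_rot: [-179.9, -0.1, -9.8]
ft_force: [-0.2, -0.6, -0.0]
grip_width: 0.0523
finger_force: 0.0
```

View pics/w3.png

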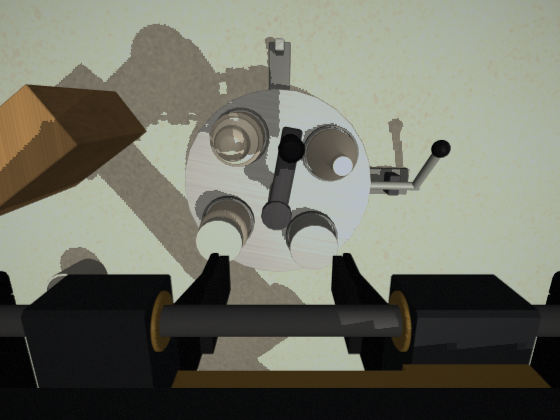

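The lever now leans forward, with its ball at (441,148). The pointer top is at (279,44), the ball jar's lid ball at (235,137), the knob top at (291,148), and the hub cap at (275,214). I compute the angles from these.

```bash
python3 - <<'E'
from h import *
w=cv2.imread("pics/w3.png"); z=np.load("w3.npz"); C=dict(mtx=z["K"],world_from_camera=z["T"])
z1=np.load("w1.npz"); C1=dict(mtx=z1["K"],world_from_camera=z1["T"])
print("knob dark",dark(w,(275,130,310,165),35))
R=lambda p:ray("wrist",p,C)
print("hub tri w1w3",tri(R((275.5,215)),ray("wrist",(127,66),C1)))
k=R((291.5,148.5)); print("knob tri top",tri(k,ray("top",(238.8,186.7))),"side",tri(k,ray("side",(270.4,162.5))))
b=R((234.5,136.5)); print("ballj",tri(b,ray("top",(220.3,188.3))))
f=R((279.5,44)); print("front",tri(f,ray("top",(245,162.3))),tri(f,ray("side",(299.7,205.7))), onz("wrist",(279.5,44),.062,C))
# disc edge: bright vs green-ish counter, fit circle at z=.064
H=[]
for p in [(187,160),(186,195),(196,225),(262,270),(345,245),(368,200),(369,165),(352,127),(330,107),(300,92),(240,96),(200,130)]: H.append(onz("wrist",p,.064,C)[:2])
H=np.array(H); A=np.c_[2*H,np.ones(len(H))]; s=np.linalg.lstsq(A,(H**2).sum(1),rcond=None)[0]
print("disc",s[:2],np.sqrt(s[2]+s[0]**2+s[1]**2), (np.linalg.norm(H-s[:2],axis=1)).round(4))
E
python3 - <<'E'
import cv2,numpy as np
w=cv2.imread("pics/w3.png")[30:240,170:390]; cv2.imwrite("pics/w3c.png",np.clip(cv2.resize(w,(628,600),interpolation=cv2.INTER_CUBIC)*1.4,0,255).astype(np.uint8))
E
```

```text
knob dark [([2, 0, 28, 35, 641], [290.4, 148.4])]
hub tri w1w3 (array([0.53843299, 0.14330407, 0.19269805]), np.float64(0.0012038788468251237))
knob tri top (array([0.60908807, 0.11628752, 0.23793342]), np.float64(0.0011233616221349924)) side (array([0.60813168, 0.11628729, 0.23455098]), np.float64(0.0018037941646173344))
ballj (array([0.62098728, 0.1793546 , 0.13052543]), np.float64(0.004822496787831697))
front (array([0.71412309, 0.10872948, 0.07889625]), np.float64(0.0015035775718161492)) (array([0.71665253, 0.10902324, 0.05359832]), np.float64(0.004445337700809316)) [0.71722675 0.10789617 0.062     ]
disc [0.53760189 0.14208263] 0.1291975835084957 [0.1289 0.1286 0.1295 0.1284 0.1309 0.1287 0.1292 0.1288 0.1279 0.1297
 0.1306 0.1292]
```

View pics/w3c.png

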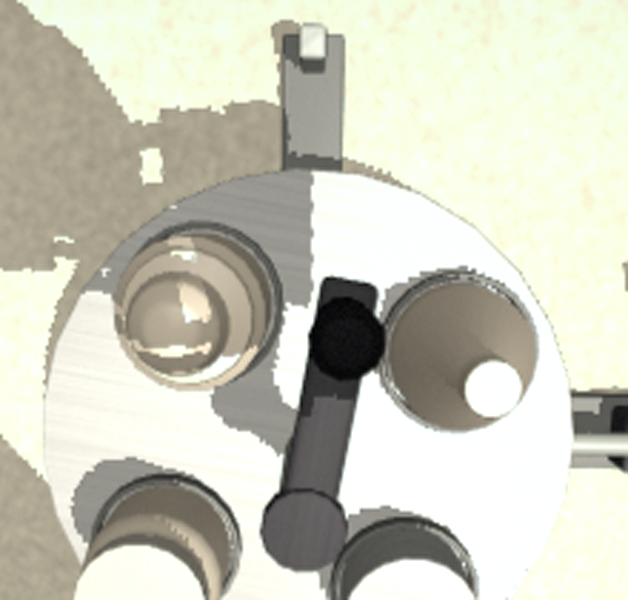

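Axis at (0.538,0.1427), pointer at −11°, crank at −20.5°, so the jar is at +24.5°. The table must turn about −35.5°. I lower onto the knob and grip it.

```bash
echo '0.025,0.006,0,0,0,0
0.045,0.011,0.02,0,0,0
0.045,0.011,0.06,0,0,0
0.045,0.011,0.09,0,0,0
0.045,0.011,0.1,0,0,0' > m.json && python3 drive.py m.json 0.06
python3 - <<'E'
from h import *
s=probe_bus.observe();print(s["tool_pos"],s["eef_rot"],s["grip_width"])
im=cams.capture("wrist"); c=cams.calibration("wrist"); cv2.imwrite("pics/w4.png",im[:,:,::-1])
E
```

```text
clock: 5.85
tool_pos: [0.6046, 0.111, 0.2739]
eef_rot: [179.8, 0.5, -10.1]
ft_force: [-0.8, -0.7, -0.6]
grip_width: 0.0599
finger_force: 0.0
[0.60461864 0.1109797  0.27385499] [179.80047377   0.45393353 -10.13659735] 0.05989725675630013
```

View pics/w4.png

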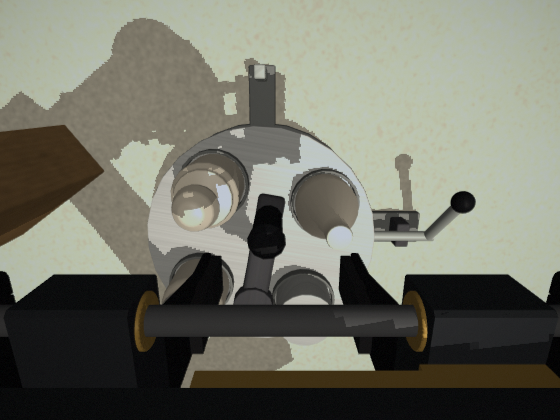

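The knob top is at (266,240), a little left of the finger midline at column 280. That agrees with the computed shift of about −5 mm in tool y.

```bash
echo '0.003,-0.005,0.02,0,0,0
0.003,-0.005,0.045,0,0,0
0.003,-0.005,0.065,0,0,0
0.003,-0.005,0.071,0,0,0
0.003,-0.005,0.071,0,0,0' > m.json && python3 drive.py m.json 0.06
echo '0,0,0,0,0,0
0,0,0,0,0,0
0,0,0,0,0,0
0,0,0,0,0,0
0,0,0,0,0,0' > m.json && python3 drive.py m.json 0 20
echo '0,0,0,0,0,0
0,0,0,0,0,0
0,0,0,0,0,0' > m.json && python3 drive.py m.json
```

```text
clock: 6.32
tool_pos: [0.6108, 0.1171, 0.2084]
eef_rot: [180.0, -0.0, -10.0]
ft_force: [-0.8, -0.2, 1.2]
grip_width: 0.06
finger_force: 0.0
clock: 6.73
tool_pos: [0.6109, 0.1178, 0.209]
eef_rot: [-180.0, -0.1, -10.0]
ft_force: [0.9, 0.4, -0.4]
grip_width: 0.0347
finger_force: 0.0
clock: 6.98
tool_pos: [0.6106, 0.1177, 0.2082]
eef_rot: [180.0, -0.0, -10.0]
ft_force: [-1.0, -0.2, 1.0]
grip_width: 0.0193
finger_force: 19.8
```

```bash
echo '-0.001,0.0045,0,0,0,0
-0.002,0.009,0,0,0,0
-0.0036,0.013,0,0,0,0
-0.0053,0.0175,0,0,0,0
-0.0074,0.0215,0,0,0,0' > m.json && python3 drive.py m.json
echo '-0.0022,0.0041,0,0,0,0
-0.0047,0.008,0,0,0,0
-0.0074,0.0117,0,0,0,0
-0.0105,0.0153,0,0,0,0
-0.0139,0.0189,0,0,0,0' > m.json && python3 drive.py m.json
echo '0,0,0,0,0,0
0,0,0,0,0,0
0,0,0,0,0,0' > m.json && python3 drive.py m.json
python3 - <<'E'
from h import *
im=cams.capture("wrist"); cv2.imwrite("pics/w5.png",im[:,:,::-1]); c=cams.calibration("wrist")
np.savez("w5.npz",T=c["world_from_camera"],K=c["mtx"])
t=cams.capture("top"); cv2.imwrite("pics/top5.png",t[:,:,::-1])
E
```

```text
clock: 7.4
tool_pos: [0.5992, 0.0975, 0.2082]
eef_rot: [-180.0, 0.0, -10.0]
ft_force: [-2.2, 3.6, 2.3]
grip_width: 0.0195
finger_force: 19.9
clock: 7.82
tool_pos: [0.5827, 0.0822, 0.2082]
eef_rot: [-179.9, -0.1, -10.0]
ft_force: [0.2, 6.7, 0.9]
grip_width: 0.019
finger_force: 19.9
clock: 8.07
tool_pos: [0.5826, 0.0821, 0.2082]
eef_rot: [-179.9, -0.0, -10.0]
ft_force: [-1.9, 5.1, 2.1]
grip_width: 0.0194
finger_force: 19.9
```

View pics/w5.png

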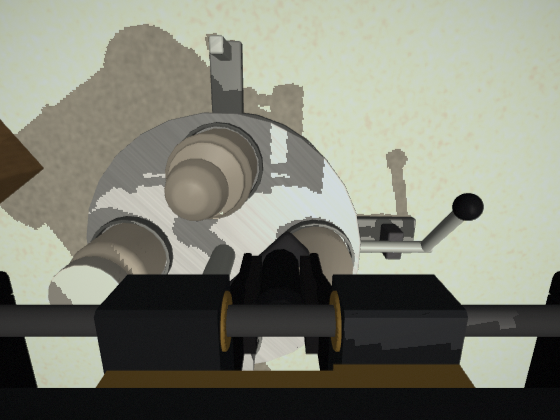

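The jar's lid ball is centred at about (196,191), the lid shoulder at about (210,173), and the pointer top at (216,43). I check the jar's offset from the pointer line, also in the top view.

```bash
python3 - <<'E'
from h import *
z=np.load("w5.npz"); C=dict(mtx=z["K"],world_from_camera=z["T"]); w=cv2.imread("pics/w5.png")
g=cv2.medianBlur(cv2.cvtColor(w,cv2.COLOR_BGR2GRAY),3)[110:240,140:280]
c=cv2.HoughCircles(g,cv2.HOUGH_GRADIENT,1,4,param1=80,param2=14,minRadius=25,maxRadius=55); print(None if c is None else (c[0][:8]+[140,110,0]).round(1).tolist())
ax=np.array([.538,.1427])
f=onz("wrist",(216.5,43),.062,C)[:2]; print("front",f,np.linalg.norm(f-ax))
f=np.array([.7172,.1083])
e=(f-ax)/np.linalg.norm(f-ax); n=np.array([-e[1],e[0]])
P=lambda p,h:((lambda q:[round(float(q@e),4),round(float(q@n),4)])(onz("wrist",p,h,C)[:2]-ax))
for p,h in [((196,191),.157),((194,191),.157),((198,191),.157),((210,173),.13)]: print(p,h,P(p,h))
t=cv2.imread("pics/top5.png")[150:270,180:310]; o=cv2.resize(t,(650,600),interpolation=cv2.INTER_CUBIC)
v=cv2.resize(w[100:240,140:300],(640,560),interpolation=cv2.INTER_CUBIC)
cv2.imwrite("pics/top5c.png",np.clip(v*1.6,0,255).astype(np.uint8))
E
```

```text
[[217.5, 166.5, 45.4], [206.5, 177.5, 44.4], [203.5, 166.5, 54.4], [195.5, 190.5, 32.7], [202.5, 183.5, 41.1], [208.5, 168.5, 50.0], [218.5, 162.5, 41.1], [206.5, 181.5, 40.0]]
front [0.71861078 0.1098934 ] 0.1835661417536549
(196, 191) 0.157 [0.0851, 0.0018]
(194, 191) 0.157 [0.0851, 0.003]
(198, 191) 0.157 [0.0852, 0.0005]
(210, 173) 0.13 [0.0914, -0.002]
```

View pics/top5c.png

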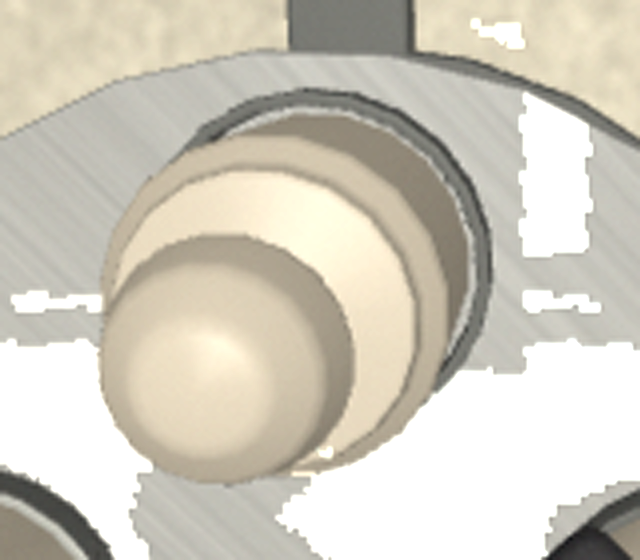

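The lid ball sits about 2 mm to the +y side of the pointer line, with the jar upright in its seat. I nudge it about 2 mm, let it settle, and hand in.

```bash
echo '-0.0007,0.0007,0,0,0,0
-0.0014,0.0014,0,0,0,0
-0.0014,0.0014,0,0,0,0
-0.0014,0.0014,0,0,0,0
-0.0014,0.0014,0,0,0,0' > m.json && python3 drive.py m.json
echo '0,0,0,0,0,0
0,0,0,0,0,0
0,0,0,0,0,0
0,0,0,0,0,0
0,0,0,0,0,0' > m.json && python3 drive.py m.json
python3 - <<'E'
from h import *
z=np.load("w5.npz")
im=cams.capture("wrist"); c=cams.calibration("wrist"); g=cv2.medianBlur(cv2.cvtColor(im,cv2.COLOR_RGB2GRAY),3)[140:240,150:250]
k=cv2.HoughCircles(g,cv2.HOUGH_GRADIENT,1,4,param1=80,param2=14,minRadius=28,maxRadius=36)[0][:3]+[150,140,0]
ax=np.array([.538,.1427]);e=np.array([.1792,-.0344]);e/=np.linalg.norm(e)
for q in k:
    r=onz("wrist",q[:2],.157,c)[:2]-ax; print(q,"x,y in stand",r@e,e[0]*r[1]-e[1]*r[0])
print(probe_bus.observe()["finger_force"])
E
```

```text
clock: 8.58
tool_pos: [0.581, 0.0811, 0.2082]
eef_rot: [-179.9, -0.0, -10.0]
ft_force: [-2.2, 5.2, 1.4]
grip_width: 0.0192
finger_force: 19.9
clock: 9.0
tool_pos: [0.581, 0.0811, 0.2082]
eef_rot: [-179.9, -0.0, -9.9]
ft_force: [-1.0, 4.9, 2.4]
grip_width: 0.0194
finger_force: 19.9
[193.5        191.5         28.79999924] x,y in stand 0.08346604671046436 0.002087201004159711
[211.5        175.5         34.29999924] x,y in stand 0.0937945972306729 -0.009597080979028411
[198.5        186.5         30.70000076] x,y in stand 0.08671837863520462 -0.0012101746722121831
19.921959680211216
```

```bash
python3 -c "
from station import robot, cams, order, probe_bus
print(order.close_job())"
```

```text
the job is handed in; nothing more can be done
None
```

I flipped the brake lever to its stop and turned the ball-lidded jar to within about 2 mm of the pointer line, then handed the job in at about 9 s with the crank knob still gripped at 20 N; no verdict was returned.

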